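# Secure the inner gate of a blasting cabinet's pass box, then open its outer door

## Task

The blasting cabinet's pass box must never be open on both sides: press the inner gate down at its red handle until you feel it firmly home on its stop, and hold the pressure a moment. Then swing the yellow keeper bar down over the gate until it snaps fully level into its catch, and only then lift the sloping outer door, at its black blade grip, until it is clearly past level, where it stays by itself. Leave the gate and the bar shut, and do not disturb the mug, tub and brush.

Things in the scene. Friction and masses are not known exactly. Their poses are not given: they have to be found in the camera images.
- pass_box: Blue pass box, 250 mm wide (y), fixed; low blasting cabinet behind it (x +35 to +295 mm, 440 wide, 170 high). Origin on the bench; z up, front faces its -x. Sloping outer door rises at 39.3 deg from the front wall (x -170, height 58 mm) to the roof edge (x -60, height 150); the inner gate stands behind the roof at x +11, between guides 190 mm high. Its yaw (1.1 to 1.5 rad) is that of all its parts.
- inner_gate (a joint): Lift of the inner gate, an upright aluminium plate sliding vertically: 0 = shut on its stop, 0.05 m = fully raised. Starts anywhere from shut to 45 mm raised and stays where left: pushing it down takes about 1 to 4 N; at its stop it resists hard. A press of 5 to 20 N there is right.
- gate_handle (a point): Red flat handle on the inner gate, 64 mm along the box's y, 26 along x, 14 thick, on two steel stems. Point at the centre of its top face, where it is pressed straight down: at pass_box (+11, -77) mm, 245 mm high when the gate is shut; it rises with the gate.
- keeper_hinge (a point): Pivot of the yellow keeper bar, at pass_box (-20, +110, 185) mm; the pivot line is horizontal, along the box's x. Push the bar about 100 mm from the pivot, on its upper side (facing the box's +y while it stands up): first sideways towards -y, then down, with 1 to 3 N.
- keeper_end (a point): Round end of the keeper bar, 140 mm from the pivot. Over the last 0.1 rad (14 mm here) a sprung brass roller in the catch resists the bar; push on (5 to 10 N) until it stops level, then it is held. The steel catch post (top 202 mm high) stands at pass_box (-20, -50) mm, beyond the shut bar's end.
- keeper_bar (a joint): Angle of the keeper bar: 0 = shut, level, reaching from its pivot towards the box's -y; grows as its end rises (pi/2 = upright). Bar 145 mm long, 16 wide (box x), 12 thick (6 mm either side of the line pivot to end). Starts 1.0 to 1.4 rad open, stays where left. A yellow lug on the gate lies under it, so it shuts only over a shut gate.
- door_hinge (a point): Hinge of the outer door at its upper edge, mid-width, at pass_box (-60, 0, 150) mm; the hinge line runs along the box's y and lies in the door's underside. The door is 8 mm thick.
- door_grip (a point): Point to pinch on the outer door's black blade grip: mid-plane, mid-width, 28 mm above the door's face, 115 mm from the hinge. The blade stands square to the door: 45 mm high, 90 long (box y), 12 thick along the slope. With the door shut its free edge leans to the box's -x, 39.3 deg from vertical: come in along it, close along the slope.
- outer_door (a joint): Angle of the outer door: 0 = shut (sloping 39.3 degrees down to the front), growing as its lower edge lifts; 0.69 = door level, 1.3 = end of travel. It takes 5 to 10 N at the grip, and friction keeps it where it is left. A gripped blade turns with the door.
- mug_mid (a point): Bystander: white mug, 80 mm across, 95 mm high; point at its axis, half-way up.
- tub_mid (a point): Bystander: yellow tub with white lid, 100 mm across, 100 mm high; point at its centre.
- brush_grip (a point): Bystander: brush with orange handle, 190 mm long, lying on the bench; point on its handle.

How it is judged:
On the way, in this order (a step that is already met when the one before it is completed fails the run):
1. the inner gate is pressed by the fingers with more than 4 N, while it is home on its stop (within 4 mm) (contact force between the fingers and inner_gate above 4 N and value of joint inner_gate below 0.004 m), for 0.2 s.
2. the keeper bar is shut in its detent (within 0.03 rad) over the shut gate (value of joint keeper_bar below 0.03 rad and value of joint inner_gate below 0.004 m), for 0.2 s.
3. the outer door is raised past level (0.75 rad or more) with gate and bar shut (all of step 2 and value of joint outer_door above 0.75 rad), for 0.2 s.
At the end, for the whole second after the job is handed in: The outer door stands still at 0.75 rad (43 degrees) or more, the inner gate is shut within 4 mm, and the keeper bar lies in its detent within 0.03 rad of level (all of step 3 and velocity of joint outer_door between -0.05 and 0.05 rad/s); the robot touches nothing.
It fails at once if the outer door is open (more than 0.08 rad) while the inner gate is not shut (more than 6 mm up) (value of joint outer_door above 0.08 rad and value of joint inner_gate above 0.006 m).
It fails at once if the outer door is open (more than 0.08 rad) while the keeper bar is out of its detent (more than 0.05 rad) (value of joint outer_door above 0.08 rad and value of joint keeper_bar above 0.05 rad).
It fails at once if the mug, the tub or the brush is moved by more than 25 mm (distance of any of mug_mid, tub_mid, brush_grip from where it was at the start of the episode above 0.025 m).
It also fails if it takes over 56 s, if anything falls off the work surface, if the arm or the gripper's body presses on something with over 40 N, if the wrist force passes 120 N, or if a joint passes its speed limit or range.

## Robot

A 6-joint arm with a two-finger parallel gripper is mounted at the origin on the work surface. World frame = base frame: x ahead of the robot, y to its left, z up, the work surface at z = 0. Lengths are in m, angles in rad, forces in N, time in s.
With the tool pointing down it reaches from about 0.3 to 0.775 m from the base axis. Payload 14.6 kg.
Tool frame: the origin (TCP) lies at the very end of the fingers, on their centre line; the grasp point (between the pads) lies 19 mm behind it; z points along the fingers, y is the line along which they close (so a half turn about z gives the same grasp; the last joint's range is limited). The gripper opens to 94 mm and grips with 3 to 60 N. Pads are 16 mm wide; open, the fingers measure 119 mm over their backs; the gripper's body (75 mm by 177 mm) begins 78 mm behind the grasp point.
Start: joints at [1.164, 0.3, 1.521, -0, 1.321, -0.067], TCP at [0.183, 0.519, 0.205] pointing down, gripper open.
Joint ranges: [-3.03, 3.03], [-0.79, 2.21], [0.23, 2.52], [-1.04, 4.18], [0, 3.07], [-2.55, 2.55]. Speed limits (rad/s): [2.22, 2.22, 2.57, 3.14, 3.14, 3.14].

## Interface

Orientations are given as a unit quaternion [w, x, y, z].
In Python, from rig import r gives the robot as it stands. The module is installed in compiled form; this text tells all that it offers. Calls block until the motion is done:
- r.goto(position, orientation): joint-space move of the TCP to a pose.
- r.move_linear(position, rotation=None, vel=0.15): straight line of the TCP; rotation=None keeps the orientation; vel is the mean speed in m/s.
- r.set_joints(angles): joint-space move.
- r.set_gripper(opening): finger opening in m; the grip force is fixed at half the most; returns when the fingers have stopped.
- r.pause(seconds).
- r.ik(position, orientation): joint angles nearest the present ones, or None.
- r.state(): the state.
- r.get_image(name): name is "scene" or "top" or "wrist"; returns (picture, depth): 400x640x3 uint8, red, green, blue; 400x640 float32, m along the optical axis (not along the pixel's ray), 0 where there is no reading.
- r.camera_info(name): a dict with "mtx" (3x3 intrinsics, pixels), "k1" (the pictures are not rectified: a ray, as slopes to the right and down, at radius r is drawn at 1 + k1 r^2 times it, then the intrinsics apply), "R" (3x3) and "t" (3): a world point X has camera coordinates R X + t; the wrist camera has in their place "mount" (4x4, takes a point from camera to tool coordinates, whose origin is the TCP and whose axes are the flange's). Camera axes: x right, y down, z forward; pixel columns grow to the right and rows downward; lengths in m; the calibration is good to about 2 mm. A picture is of the moment at which its call begins: read the wrist's pose just before it. camera_info takes no time and is no camera call.
A pose or a line that the arm cannot do raises r.PlanningError and nothing moves.
- r.close_job(): hands the job in; it is judged then, once.
The state is a dict: "time_s": time; "q": joint angles; "joint_vel": joint speeds; "tau": joint torques, N m; "tool_pos": TCP position; "tool_rot": TCP orientation; "wrist_force": force on the tool from outside, world axes, zero at the start; "torque": the same for the moment, N m; "opening": finger opening in m; "grasp_force": force on a finger pad.
Only numpy, scipy, OpenCV 4.12 (cv2) and the standard library are available. Lean on these libraries where they do the work, as an engineer would, in place of code of your own. Each camera call takes 0.05 s, during which the arm holds its last target. There are 200 camera calls.

## Working session

There is one attempt and no reset: what is moved stays moved. The work goes in short steps, each a Python script; the robot and the scene stay as the last script left them, time stands still between calls to the robot, and variables do not carry over. Pictures are saved under pics/ and viewed, at most 10 in all, crops included, and the job is handed in when it is done.

```bash
mkdir -p pics; python3 - <<'E'
from rig import r
import cv2,numpy as np
for n in ["scene","top"]:
    im,d=r.get_image(n); cv2.imwrite(f"pics/{n}0.png",im[:,:,::-1]); np.savez(f"pics/{n}0.npz",im=im,d=d)
    c=r.camera_info(n); print(n,c["mtx"].tolist(),c["k1"],np.round(c["R"],3).tolist(),c["t"], (d>0).mean())
s=r.state(); print(s)
print(r.camera_info("wrist"))
E
```

```text
scene [[437.08125305476057, 0.0, 322.1584390601402], [0.0, 437.08125305476057, 196.09130875056042], [0.0, 0.0, 1.0]] -0.03757284568400362 [[0.763, 0.646, 0.021], [0.437, -0.492, -0.753], [-0.476, 0.584, -0.658]] [-0.42545139 -0.07410915  1.70263034] 0.99598828125
top [[481.7982044366169, 0.0, 322.9964120091582], [0.0, 481.7982044366169, 194.81180530261065], [0.0, 0.0, 1.0]] 0.03520411308875263 [[-0.011, -1.0, 0.013], [-0.988, 0.009, -0.156], [0.156, -0.014, -0.988]] [0.06392034 0.51650924 1.28723257] 0.996046875
{'time_s': 0.1, 'q': array([ 1.16435673e+00,  3.00426629e-01,  1.52150120e+00, -1.69326072e-05,
        1.32070094e+00, -6.65548477e-02]), 'joint_vel': array([ 0.00066108, -0.00048931, -0.00218653,  0.00021519, -0.00169659,
       -0.00123111]), 'tau': array([ 2.34661071e-03, -5.32648587e+01, -3.53280401e+01,  7.09605287e-02,
        2.34717719e-02, -1.12804632e-04]), 'tool_pos': array([0.18325079, 0.51833083, 0.20494451]), 'tool_rot': array([-1.13407104e-04,  1.69123462e-01,  9.85594737e-01, -5.05560417e-04]), 'wrist_force': array([ 0.79662633, -0.27761254, -0.56501466]), 'torque': array([ 0.07855436, -0.0475453 , -0.01530391]), 'grasp_force': 0.0, 'opening': 0.0938115197499441}
{'mtx': array([[310.779872  ,   0.        , 321.09165451],
       [  0.        , 310.779872  , 198.62123543],
       [  0.        ,   0.        ,   1.        ]]), 'k1': 0.00041773260843918204, 'mount': array([[ 5.18461591e-04, -9.62385612e-01, -2.71686704e-01,
         8.06952094e-02],
       [ 9.99999542e-01,  7.17570947e-04, -6.33518680e-04,
        -9.11564741e-04],
       [ 8.04643748e-04, -2.71686251e-01,  9.62385543e-01,
        -1.79172822e-01],
       [ 0.00000000e+00,  0.00000000e+00,  0.00000000e+00,
         1.00000000e+00]])}
```

View pics/scene0.png

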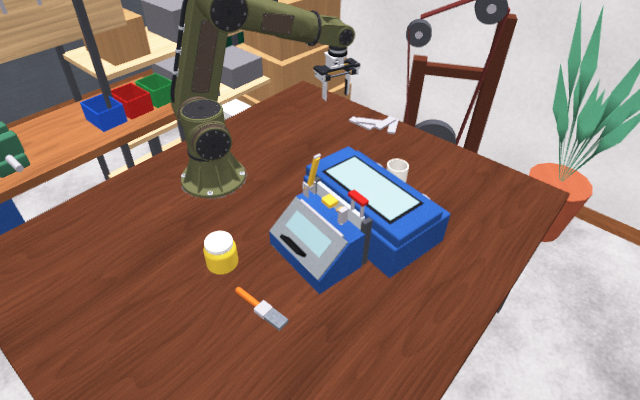

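View pics/top0.png

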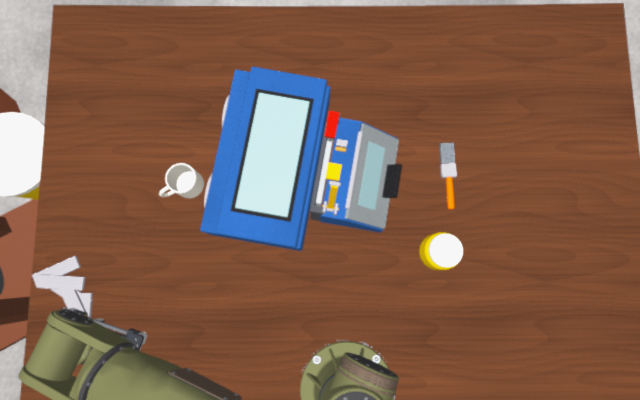

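```bash
cat > h.py <<'E'
import numpy as np,cv2
from rig import r
def rays(c,uv):
    u=cv2.undistortPoints(np.float64(uv).reshape(-1,1,2),c["mtx"],np.array([c["k1"],0,0,0.]),None,None,None)[:,0]
    return np.c_[u,np.ones(len(u))]
def cloud(n,im,d):
    c=r.camera_info(n); v,u=np.mgrid[:400,:640]
    P=rays(c,np.c_[u.ravel(),v.ravel()])*d.reshape(-1,1)
    return ((P-c["t"])@c["R"]).reshape(400,640,3)
E
python3 - <<'E'
from h import *
def fit(P,name):
    (cx,cy),(w,h),a=cv2.minAreaRect(P[:,:2].astype(np.float32)*1000); print(name,len(P),np.round([cx,cy,w,h,a],1))
C={}
for n in ["scene","top"]:
    z=np.load(f"pics/{n}0.npz"); im,d=z["im"],z["d"]; X=cloud(n,im,d); C[n]=X
    hsv=cv2.cvtColor(im,cv2.COLOR_RGB2HSV); H,S,V=cv2.split(hsv)
    near=(abs(X[...,2]-.170)<.006)&(d>0)&(np.hypot(X[...,0],X[...,1])>.2)
    k,l,st,ce=cv2.connectedComponentsWithStats(near.astype(np.uint8))
    i=1+st[1:,4].argmax(); m=l==i
    m=cv2.morphologyEx(m.astype(np.uint8),cv2.MORPH_OPEN,np.ones((5,5)))>0
    P=X[m]; print("zmed",np.median(P[:,2]),P[:,2].std()); fit(P,n+" cab")
    box=(X[...,1]>0)&(d>0)
    x0,y0,x1,y1=(230,140,460,300) if n=="scene" else (300,60,410,240)
    roi=np.zeros_like(m); roi[y0:y1,x0:x1]=1
    red=roi&((H<6)|(H>174))&(S>180)&(V>120); yel=roi&(H>20)&(H<34)&(S>150)&(V>100)
    blk=roi&(V<60)&(X[...,2]>.05)&(X[...,2]<.2)
    for nm,mm in(("red",red),("yel",yel)):
        Q=X[mm]; print(n,nm,len(Q),Q.mean(0).round(4),np.percentile(Q,[2,50,98],axis=0).round(4).tolist())
    k,l,st,ce=cv2.connectedComponentsWithStats(yel.astype(np.uint8))
    for i in range(1,k):
        if st[i,4]>8: Q=X[l==i]; print("  yelcomp",st[i],Q.mean(0).round(3),Q.min(0).round(3),Q.max(0).round(3))
    k,l,st,ce=cv2.connectedComponentsWithStats(blk.astype(np.uint8))
    for i in range(1,k):
        if st[i,4]>40: Q=X[l==i]; print("  blk",st[i],Q.mean(0).round(3),Q.min(0).round(3),Q.max(0).round(3))
E
```

```text
zmed 0.17050584741621277 0.0025891937662277896
scene cab 3947 [602.4 184.5 201.7 439.2  79.3]
scene red 152 [0.6535 0.0357 0.252 ] [[0.6215, 0.0224, 0.2457], [0.6543, 0.0341, 0.2534], [0.6839, 0.0533, 0.2574]]
scene yel 442 [ 0.483  -0.083   0.1671] [[0.3917, -0.2639, 0.0082], [0.4803, 0.0252, 0.1851], [0.574, 0.0468, 0.3128]]
  yelcomp [308 158  12  28 142] [0.498 0.019 0.276] [ 0.394 -0.756  0.162] [1.168 0.124 1.073]
  yelcomp [322 195  16  13 128] [0.556 0.03  0.185] [0.529 0.013 0.17 ] [0.576 0.051 0.191]
  yelcomp [230 240   8  32 172] [ 0.417 -0.251  0.064] [ 0.311 -0.756 -0.003] [ 1.168 -0.17   1.073]
  blk [323 170  26  21  41] [0.495 0.135 0.171] [0.433 0.124 0.168] [0.556 0.153 0.176]
  blk [367 202  55  21  94] [0.726 0.132 0.17 ] [0.643 0.089 0.167] [0.765 0.229 0.175]
  blk [280 235  26  22 157] [ 0.55  -0.129  0.112] [ 0.499 -0.146  0.089] [ 0.591 -0.102  0.124]
zmed 0.172233141889099 0.0021942295611389146
top cab 4154 [602.  187.  200.2 438.1  79.2]
top red 274 [0.6509 0.04   0.262 ] [[0.6215, 0.0252, 0.252], [0.6522, 0.0407, 0.2573], [0.6843, 0.0544, 0.2621]]
top yel 362 [0.5258 0.0368 0.223 ] [[0.4617, 0.0135, 0.1844], [0.5405, 0.0381, 0.1921], [0.6083, 0.0514, 0.3173]]
  yelcomp [336 147   9   4  20] [0.607 0.017 0.198] [0.604 0.008 0.194] [0.61  0.028 0.201]
  yelcomp [326 162  15  19 208] [0.55  0.036 0.2  ] [0.31  0.016 0.152] [0.575 0.077 1.351]
  yelcomp [327 186  11  23 134] [0.477 0.041 0.262] [0.46  0.032 0.19 ] [0.493 0.052 0.323]
  blk [383 165  18  32 422] [ 0.542 -0.122  0.11 ] [ 0.499 -0.143  0.088] [ 0.586 -0.1    0.129]
```

```bash
cat >> h.py <<'E'
from scipy.spatial.transform import Rotation as Rt
YAW=1.383; O=np.array([.575,.0435,0.])
B=Rt.from_euler('z',YAW).as_matrix()
def W(x,y,z): return O+B@np.array([x,y,z])/1000
def quat(zb,yb):
    "tool z and y axes given in box axes"
    z=np.array(zb,float);y=np.array(yb,float)
    return Rt.from_matrix(B@np.c_[np.cross(y,z),y,z]).as_quat()[[3,0,1,2]]
def door(th,back=0.,s=1):
    "TCP pose with grasp point at blade grip at door angle th, backed off along blade"
    a=np.deg2rad(39.3)-th
    d=np.array([-np.cos(a),0,-np.sin(a)]); n=np.array([-np.sin(a),0,np.cos(a)])
    p=np.array([-60,0,150])+115*d+(36-19+back)*n
    return W(*p),quat(-n,s*d)
DOWN={s:quat([0,0,-1],[s,0,0]) for s in(1,-1)}
E
python3 - <<'E'
from h import *
f=lambda q: None if q is None else np.round(q,2).tolist()
for s in(1,-1):
    print(s,"handle",f(r.ik(W(11,-77,360),DOWN[s])),f(r.ik(W(11,-77,243),DOWN[s])))
    print("bar",f(r.ik(W(-20,130,340),DOWN[s])),f(r.ik(W(-20,18,190),DOWN[s])))
    for th,b in((0,100),(0,0),(.4,0),(.95,0),(.95,90)): print("door",th,b,f(r.ik(*door(th,b,s))),door(th,b)[0].round(3))
z=np.load("pics/top0.npz"); X=cloud("top",z["im"],z["d"])[186:209,327:338].reshape(-1,3)
L=(X-O)@B*1000; L=L[(L[:,2]>200)&(L[:,2]<340)]; print(L[np.argsort(L[:,2])][::8].round(0).tolist())
E
```

```text
1 handle [0.01, 0.5, 0.89, -0.0, 1.75, -1.38] [0.01, 0.52, 1.13, -0.0, 1.49, -1.38]
bar [0.03, -0.01, 1.57, -0.0, 1.58, -1.36] [-0.02, 0.32, 1.53, -0.0, 1.29, -1.4]
door 0 100 [-0.66, 0.52, 1.45, 0.6, 1.54, 0.96] [ 0.533 -0.176  0.168]
door 0 0 [-0.56, 0.58, 1.57, 0.65, 1.34, 0.93] [ 0.545 -0.113  0.09 ]
door 0.4 0 [-0.43, 0.41, 1.57, 0.29, 1.25, 1.22] [ 0.542 -0.129  0.134]
door 0.95 0 [-0.16, 0.34, 1.52, -0.27, 1.31, 1.68] [ 0.544 -0.12   0.196]
door 0.95 90 [-0.11, 0.29, 1.38, -0.26, 1.5, 1.67] [ 0.548 -0.097  0.283]
-1 handle [0.01, 0.5, 0.89, -0.0, 1.75, 1.76] [0.01, 0.52, 1.13, -0.0, 1.49, 1.76]
bar [0.03, -0.01, 1.57, -0.0, 1.58, 1.78] [-0.02, 0.32, 1.53, -0.0, 1.29, 1.74]
door 0 100 [-0.66, 0.52, 1.45, 0.6, 1.54, -2.18] [ 0.533 -0.176  0.168]
door 0 0 [-0.56, 0.58, 1.57, 0.65, 1.34, -2.21] [ 0.545 -0.113  0.09 ]
door 0.4 0 [-0.43, 0.41, 1.57, 0.29, 1.25, -1.92] [ 0.542 -0.129  0.134]
door 0.95 0 [-0.16, 0.34, 1.52, -0.27, 1.31, -1.46] [ 0.544 -0.12   0.196]
door 0.95 90 [-0.11, 0.29, 1.38, -0.26, 1.5, -1.47] [ 0.548 -0.097  0.283]
[[-31.0, 102.0, 200.0], [-32.0, 109.0, 203.0], [-30.0, 100.0, 205.0], [-12.0, 109.0, 210.0], [-14.0, 107.0, 217.0], [-14.0, 106.0, 224.0], [-18.0, 104.0, 230.0], [-20.0, 102.0, 237.0], [-17.0, 101.0, 244.0], [-24.0, 98.0, 250.0], [-25.0, 97.0, 258.0], [-16.0, 95.0, 265.0], [-13.0, 94.0, 270.0], [-24.0, 93.0, 278.0], [-14.0, 89.0, 285.0], [-23.0, 88.0, 289.0], [-25.0, 87.0, 294.0], [-22.0, 86.0, 300.0], [-15.0, 84.0, 308.0], [-17.0, 84.0, 311.0], [-23.0, 82.0, 317.0], [-25.0, 80.0, 320.0]]
```

```bash
cat >> h.py <<'E'
def wcloud():
    s=r.state(); im,d=r.get_image("wrist"); c=r.camera_info("wrist"); v,u=np.mgrid[:400,:640]
    P=rays(c,np.c_[u.ravel(),v.ravel()])*d.reshape(-1,1)
    M=np.array(c["mount"]); P=P@M[:3,:3].T+M[:3,3]
    P=P@Rt.from_quat(np.array(s["tool_rot"])[[1,2,3,0]]).as_matrix().T+s["tool_pos"]
    return im,((P-O)@B*1000).reshape(400,640,3),d
E
python3 - <<'E'
from h import *
r.set_gripper(0.0)
p=r.state()["tool_pos"]; r.move_linear([p[0],p[1],.36],vel=.3)
r.goto(W(11,-77,360),DOWN[1])
im,L,d=wcloud(); cv2.imwrite("pics/w1.png",im[:,:,::-1])
H,S,V=cv2.split(cv2.cvtColor(im,cv2.COLOR_RGB2HSV))
m=((H<6)|(H>174))&(S>180)&(V>100)&(abs(L[...,2]-255)<25); Q=L[m]
print(len(Q),np.percentile(Q,[2,50,98],axis=0).round(1).tolist())
s=r.state();print(s["time_s"],s["tool_pos"],s["wrist_force"],s["opening"])
E
```

```text
1303 [[-2.4, -104.1, 253.4], [8.1, -78.0, 254.9], [19.7, -44.9, 256.3]]
4.6167 [0.65256575 0.04080954 0.3601427 ] [-0.36779863  0.33608959  0.81861522] 0.0003514094061908624
```

View pics/w1.png

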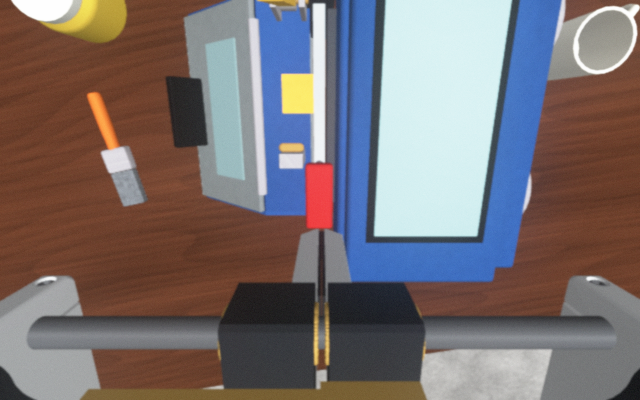

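The wrist view shows the red handle at (320,195) just ahead of the closed fingertips, the yellow lug at (297,93), the keeper bar's end at (285,5) and the black blade at (187,112). The handle is raised about 10 mm, so I'm pressing it now.

```bash
python3 - <<'E'
from h import *
r.move_linear(W(10,-77,262),vel=.2); r.pause(.2)
f0=np.array(r.state()["wrist_force"])
z=258
while z>232:
    r.move_linear(W(10,-77,z),vel=.03)
    s=r.state(); f=s["wrist_force"]-f0
    print(z,s["tool_pos"][2].round(4),f.round(1))
    if f[2]>9: break
    z-= 2 if z>248 else 1
r.pause(.5); s=r.state(); print(s["time_s"],s["tool_pos"][2],s["wrist_force"]-f0)
E
```

```text
258 0.2578 [-0.2 -1.3  0.7]
256 0.2559 [ 0.5 -0.6  1.1]
254 0.2539 [-0.   0.1  0.3]
252 0.2518 [ 0.5 -0.6  0.3]
250 0.2498 [-0.3 -1.2 -0.5]
248 0.2478 [-0.3 -0.4  0.1]
247 0.2469 [-0.5 -0.4 -0.4]
246 0.2459 [-0.6 -0.5 -0.3]
245 0.2453 [-1.6 -0.6  5.2]
244 0.2452 [-3.3 -0.5  9.8]
8.4917 0.24521178890660336 [-3.19534533 -1.49948436 10.1125643 ]
```

```bash
python3 - <<'E'
from h import *
r.move_linear(W(10,-77,360),vel=.25)
im,L,d=wcloud()
H,S,V=cv2.split(cv2.cvtColor(im,cv2.COLOR_RGB2HSV))
m=((H<6)|(H>174))&(S>180)&(V>100)&(abs(L[...,2]-255)<25); Q=L[m]
print(len(Q),np.percentile(Q,[2,50,98],axis=0).round(1).tolist())
print(r.state()["time_s"])
r.goto(W(-20,140,360),DOWN[1])
r.move_linear(W(-20,132,285),vel=.25); r.pause(.15)
f0=np.array(r.state()["wrist_force"])
for th in [1.4,1.25,1.1,.9,.7,.5,.3,.2]:
    y=110-100*np.cos(th)+6*np.sin(th)+8; z=185+100*np.sin(th)+6*np.cos(th)
    r.move_linear(W(-20,y,z),vel=.12)
    s=r.state(); print(th,(B.T@(s["wrist_force"]-f0)).round(1),((s["tool_pos"]-O)@B*1000).round(1),round(s["time_s"],2))
im,L,d=wcloud(); cv2.imwrite("pics/w2.png",im[:,:,::-1])
E
```

```text
1240 [[-2.7, -104.3, 243.3], [8.0, -78.2, 244.8], [19.8, -45.3, 246.1]]
9.1583
1.4 [-0.6  0.5 -1. ] [-20.  106.9 284.8] 11.0
1.25 [-0.4  0.2  0.4] [-20.   92.5 281.8] 11.28
1.1 [ 0.   0.2 -0.4] [-20.   78.3 276.7] 11.55
0.9 [ 0.6  0.6 -1.2] [-20.   60.9 267. ] 11.87
0.7 [-0.2 -0.5 -0.9] [-20.   45.7 253.9] 12.18
0.5 [ 0.7 -0.3 -0.8] [-20.   33.4 238.2] 12.5
0.3 [-0.   0.3 -1.3] [-20.   24.5 220.1] 12.82
0.2 [-0.5  1.1 -1.1] [-20.   21.4 210.7] 13.07
```

View pics/w2.png

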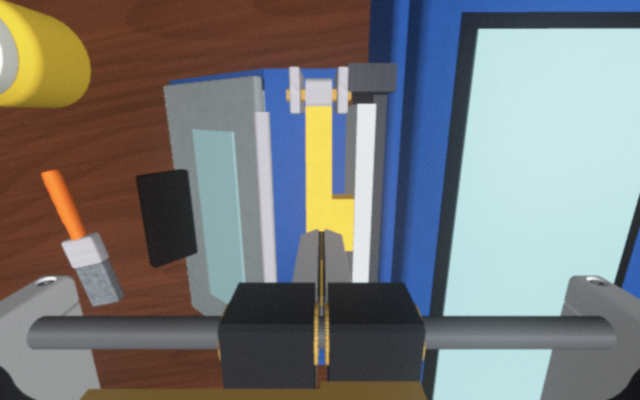

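The handle now reads 10 mm lower, at 244.8 mm, so the gate is shut. The keeper bar, at (318,150), has followed the fingers down and lies under the fingertips at (320,240), over the yellow lug. Next I push it into the catch.

```bash
python3 - <<'E'
from h import *
f0=np.array([-0.3,0.3,.8])
y=18
for z in [206,203,200,198,196,194,193,192,191,190,189,188,187,186]:
    r.move_linear(W(-20,y,z),vel=.04)
    s=r.state(); f=s["wrist_force"]-f0; print(z,f.round(1),((s["tool_pos"]-O)@B*1000).round(1))
    if f[2]>13: break
r.pause(.4); s=r.state(); print(s["wrist_force"]-f0,s["time_s"])
r.move_linear(W(-20,y,300),vel=.25)
im,L,d=wcloud(); cv2.imwrite("pics/w3.png",im[:,:,::-1])
H,S,V=cv2.split(cv2.cvtColor(im,cv2.COLOR_RGB2HSV))
m=(H>20)&(H<34)&(S>150)&(V>100)&(abs(L[...,0]+20)<5)&(L[...,1]>-60)&(L[...,1]<105)&(L[...,2]>150); Q=L[m]
print(len(Q),np.polyfit(Q[:,1],Q[:,2],1),Q.min(0),Q.max(0),r.state()["time_s"])
m=((H<6)|(H>174))&(S>180)&(V>100)&(abs(L[...,2]-255)<25); print(np.median(L[m],0) if m.any() else 0)
E
```

```text
206 [ 1.2 -0.7 -0.4] [-20.   18.  205.9]
203 [-0.  -1.  -0.8] [-20.   18.1 202.9]
200 [ 1.5 -0.3  1.6] [-20.   17.9 200.1]
198 [ 2.6 -1.6  3.3] [-20.   17.7 198.4]
196 [ 2.3 -1.5  4.6] [-20.   17.6 196.3]
194 [ 1.4 -0.6  0.5] [-20.   18.2 193.8]
193 [ 0.2 -0.3 -1.4] [-20.   18.3 192.6]
192 [-0.  -0.8  0.1] [-20.   18.2 191.8]
191 [-1.4 -0.4  3.3] [-20.   18.  191.2]
190 [-3.9 -0.4 10.8] [-19.9  17.9 191. ]
189 [-7.   0.4 16.9] [-20.   17.9 190.8]
[-8.01796572 -1.48269898 18.1443072 ] 16.3083
1303 [  0.23490689 185.26317859] [-24.8867855  -14.56779368 188.92758661] [-15.10226593 103.27607586 478.36382242] 16.95
0
```

View pics/w3.png

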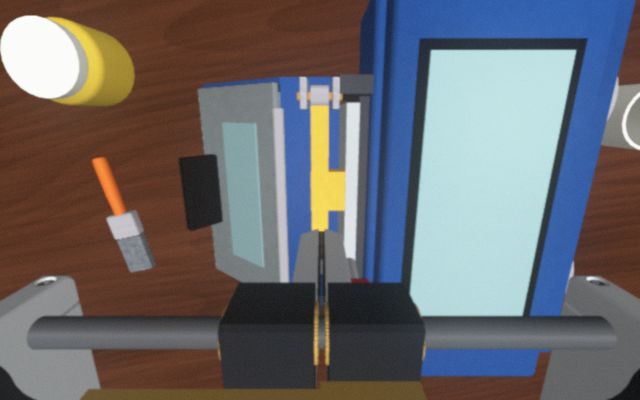

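The force profile shows the roller resist and let go, then a hard stop at 191 mm. That is exactly level. The bar lies over the lug at (328,190). Next is the door standoff, with a blade check.

```bash
python3 - <<'E'
from h import *
r.move_linear(W(-60,10,360),vel=.3)
im,L,d=wcloud(); H,S,V=cv2.split(cv2.cvtColor(im,cv2.COLOR_RGB2HSV))
m=(H>20)&(H<34)&(S>150)&(V>100)&(abs(L[...,0]+20)<6)&(L[...,1]>-30)&(L[...,1]<95)&(abs(L[...,2]-190)<25); Q=L[m]
print("bar",len(Q),np.polyfit(Q[:,1],Q[:,2],1),Q[:,1].min())
m=((H<6)|(H>174))&(S>180)&(V>100)&(abs(L[...,2]-255)<25); print("handle z",np.median(L[m],0) if m.any() else 0)
r.goto(*door(0,120,-1)); r.set_gripper(.06)
im,L,d=wcloud(); cv2.imwrite("pics/w4.png",im[:,:,::-1])
a=np.deg2rad(39.3); dd=np.array([-np.cos(a),0,-np.sin(a)]); n=np.array([-np.sin(a),0,np.cos(a)])
D=L-np.array([-60,0,150]); u=D@dd; h=D@n
V=im.max(2); m=(V<70)&(h>20)&(h<70)&(u>85)&(u<145)&(abs(L[...,1])<70)
t=m&(h>48)
print("blade u",np.percentile(u[t],[2,50,98]),"h",np.percentile(h[m],[2,98]),"y",np.percentile(L[t][:,1],[2,98]),t.sum(),r.state()["time_s"])
f=(abs(h-8)<8)&(u>20)&(u<90)&(abs(L[...,1])<100); print("face h by u",np.polyfit(u[f],h[f],1),f.sum())
E
```

```text
bar 874 [1.37502557e-03 1.90722987e+02] -20.309594058320226
handle z [  7.77617525 -64.02101209 244.61872577]
blade u [112.3369048  116.80225531 121.90812605] h [41.33447422 55.70262945] y [-39.45088364  45.93210348] 1085 19.4833
face h by u [0.0194869  9.66250699] 11527
```

View pics/w4.png

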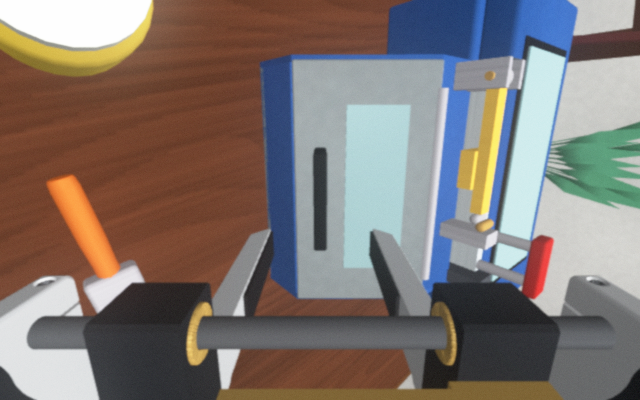

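The blade, at (320,198), stands centred between the open fingers. The box sits about 2.5 mm nearer its -x than I assumed, so I'm correcting for that, then gripping and lifting.

```bash
echo 'O=O+B@np.array([-.0025,0,0])' >> h.py
python3 - <<'E'
from h import *
p,q=door(0,120,-1); r.move_linear(p,q,vel=.2)
p,q=door(0,2,-1); r.move_linear(p,q,vel=.12); r.pause(.1)
f0=np.array(r.state()["wrist_force"]); 
r.set_gripper(0.0); s=r.state(); print(s["opening"],s["grasp_force"],(s["wrist_force"]-f0).round(1),s["time_s"])
if .008<s["opening"]<.016:
  for th in np.arange(.08,1.0,.08):
    p,q=door(th,2,-1); r.move_linear(p,q,vel=.06)
    s=r.state(); f=s["wrist_force"]-f0; print(round(th,2),(B.T@f).round(1),np.round(s["opening"],4),round(s["time_s"],2))
    if np.linalg.norm(f)>45: break
E
```

```text
0.011775976001900175 29.999663829803467 [0.4 4.2 3.9] 21.7667
0.08 [5.1 1.4 3.3] 0.0119 22.07
0.16 [6.  1.  3.8] 0.0121 22.38
0.24 [6.5 2.  4.7] 0.0117 22.69
0.32 [7.2 1.2 4.7] 0.0119 23.0
0.4 [6.8 1.1 4.2] 0.0115 23.31
0.48 [6.7 2.  3.9] 0.0115 23.62
0.56 [6.8 3.1 4.7] 0.0119 23.93
0.64 [6.  3.9 3.9] 0.0119 24.23
0.72 [6.1 2.9 4.5] 0.0119 24.54
0.8 [7.8 2.4 3.8] 0.0118 24.85
0.88 [7.3 3.2 4.3] 0.0119 25.16
0.96 [7.2 3.7 4.3] 0.0119 25.47
```

```bash
python3 - <<'E'
from h import *
r.pause(.4); r.set_gripper(.05)
p,q=door(.96,100,-1); r.move_linear(p,q,vel=.15)
p,q=door(.96,170,-1); r.move_linear(p,q,vel=.25)
r.pause(.3)
im,L,d=wcloud(); cv2.imwrite("pics/w5.png",im[:,:,::-1])
im,d=r.get_image("scene"); cv2.imwrite("pics/s5.png",cv2.resize(im[120:330,200:480,::-1],None,fx=2.5,fy=2.5))
H,S,V=cv2.split(cv2.cvtColor(im,cv2.COLOR_RGB2HSV))
print(r.state()["time_s"])
# door angle from free-edge slope: points at x<-70 in box frame
D=(L-np.array([-60,0,150])); m=(abs(L[...,1])<110)&(abs(L[...,1])>60)&(L[...,0]<-75)&(L[...,0]>-190)&(L[...,2]>60)&(L[...,2]<260)
if m.sum()>50:
    Q=L[m]; c=np.polyfit(Q[:,0],Q[:,2],1); print(m.sum(),c,"angle",np.deg2rad(39.3)-np.arctan(c[0]))
E
```

```text
28.2583
7438 [ -0.26165621 143.58992628] angle 0.9418331700617968
```

View pics/s5.png

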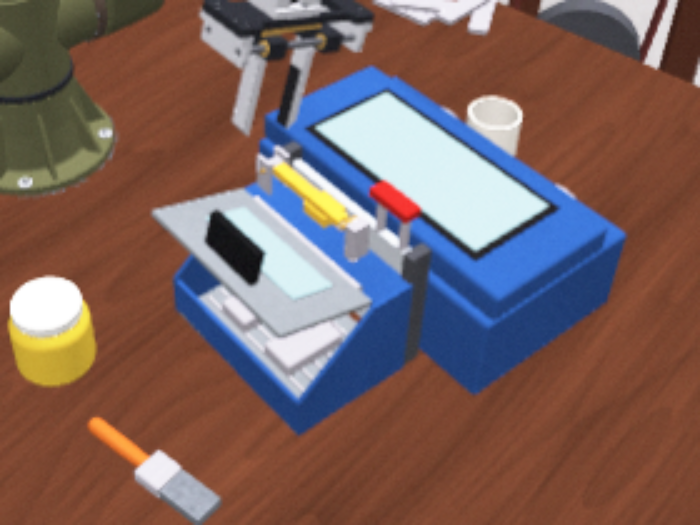

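View pics/w5.png

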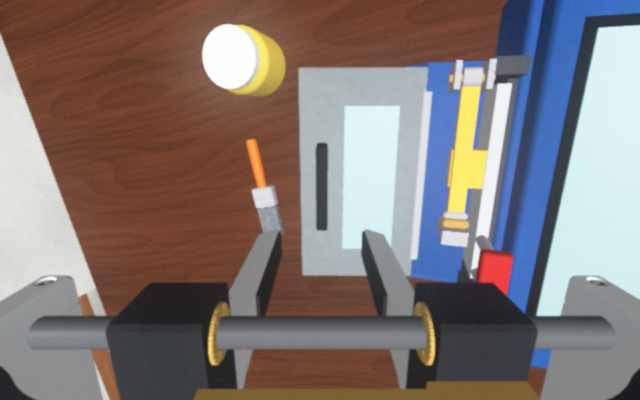

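The scene crop shows the door raised past level, with its blade at (235,247), the bar level in its catch at (310,195), and the red handle down at (395,200). The wrist view confirms the hand is clear of the blade at (322,187). The door measures 0.94 rad and the bystanders are undisturbed, so I'm handing in.

```bash
python3 -c "
from rig import r
print(r.close_job())"
```

```text
the job is handed in; nothing more can be done
None
```

I handed the job in at about 28 s: the gate is pressed home and shut, the keeper bar is level in its catch, and the outer door stays open at about 0.94 rad. The robot is clear and the mug, tub and brush look undisturbed; the judge's verdict was not shown.

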